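# Swap the red blanking plug for a relay in a sloping instrument deck

## Task

Pull the red blanking plug out of its socket in the sloping aluminium deck and put it in the small undivided white and yellow foam tub beside the chassis. Then take the blue relay from the compartment tray and plug it fully home, flush with the deck, in the socket this frees. Leave the relay that is already fitted, and the other parts in the tray, alone.

Things in the scene. Friction and masses are not known exactly. Their poses are not given: they have to be found in the camera images.
- relay: Blue plug-in relay with a pale top, standing upright in one of the four tray compartments, about 90 g. Origin at the centre of its underside, z up through it. Black foot (z 0 to 18 mm) 30 mm along its x by 24 mm along its y; above it the housing (z 18 to 62 mm), 36 mm along x by 30 mm along y. Fits its socket either way round (half turn).
- red_plug: Red blanking plug, same shape, size, mass and origin as the relay, housing all red, black foot. At the start it sits fully home in one of the two sockets (its x, y, z axes parallel to the socket's; origin 18 mm below the mouth). Held by its fit and weight only: it pulls straight out along its z without resistance.
- fitted_relay: A second blue relay, same shape and origin, already fully home in the other socket. To be left alone.
- socket_a (a point): Centre of the mouth of one socket, level with the deck face. z points straight out of the deck (30 degrees from vertical, leaning towards the robot), x up the slope, y along the deck. Hole 32 mm along x by 26 mm along y, 22 mm deep, mouth chamfered 2 mm: a module's foot has 1 mm clearance on each side and its housing comes to rest on the deck face.
- socket_b (a point): The same for the other socket, 90 mm from socket_a along the deck's +y. The red plug may be in either.
- tray: Fixed grey tray, 150 x 150 x 24 mm, with 4 mm walls and floor and two crossing dividers no higher than the walls: four square compartments of 69 mm, centred 36.5 mm either way from its middle. Origin under its centre, z up.
- can: Round aluminium can, 32 mm across and 45 mm high, standing in another compartment. To be left alone.
- filter: Yellow block, 38 x 34 x 30 mm high, in another compartment. To be left alone.
- tub: Fixed foam tub without dividers (the divided ones at the back are other boxes), white with a yellow lower half, 150 x 150 x 50 mm outside, open on top; inside 126 x 126 mm, walls and floor 12 mm thick. Origin under its centre, z up.
- deck: Fixed black chassis with an aluminium deck, 220 mm (x, up the slope) by 240 mm (y), tilted 30 degrees towards the robot. Origin at the centre of its underside, deck face at z = 50 mm, axes parallel to the sockets'. The sockets lie at x = 50, y = -45 (a) and +45 mm (b). At x = -60, y = -60 and +60 mm stand two aluminium drums, 60 mm across, 28 mm high.
Things that resemble listed ones, but are neither listed nor needed, are in the scene too. There is more than one size of the red_plug; the job needs the smaller.

How it is judged:
By the outcome, as a careful person would: the job done as asked, in the order asked, and still so for the second after the job is handed in, with the robot touching nothing.
It also fails if it takes over 59 s, if anything falls off the work surface, if the arm or the gripper's body presses on something with over 40 N, if the wrist force passes 120 N, or if a joint passes its speed limit or range.

## Robot

A 6-joint arm with a two-finger parallel gripper is mounted at the origin on the work surface. World frame = base frame: x ahead of the robot, y to its left, z up, the work surface at z = 0. Lengths are in m, angles in rad, forces in N, time in s.
With the tool pointing down it reaches from about 0.225 to 0.875 m from the base axis. Payload 3.4 kg.
Tool frame: the origin (TCP) lies at the very end of the fingers, on their centre line; the grasp point (between the pads) lies 19 mm behind it (manip.tcp_to_grasp is the distance from the TCP to the grasp point, in m); z points along the fingers, y is the line along which they close (so a half turn about z gives the same grasp; the last joint's range is limited). The gripper opens to 85 mm and grips with 20 to 120 N. Pads are 22 mm wide; open, the fingers measure 114 mm over their backs; the gripper's body (76 mm by 85 mm) begins 54 mm behind the grasp point. The pads swing forward as they close: fully open they stand 13 mm farther back than shut.
Start: joints at [1.088, 0.276, 1.505, -0, 1.361, -0.121], TCP at [0.204, 0.538, 0.231] pointing down, gripper open.
Joint ranges: [-2.89, 2.89], [-0.75, 2.08], [0.22, 2.7], [-1.18, 4.32], [0.11, 2.71], [-2.7, 2.7]. Speed limits (rad/s): [2.57, 2.57, 3.14, 3.14, 3.14, 3.14].

## Interface

Orientations are given as a unit quaternion [w, x, y, z].
In Python, from rig import status, get_image, job, manip gives the robot as it stands.
- The arm moves only by the tool apply_moves, never from a script. Its arguments are lists of equal length, an entry for each row: "xyz": the shift along the tool's x, y, z each as a share of 0.3 m, from -1 to 1, a list of three; "rot": the turn, a rotation vector about the tool's x, y, z each as a share of 60 degrees, from -1 to 1, a list of three; "hand": the opening, from -1 (shut) to 1 (fully open). A call has 1 to 8 rows; each row shifts and turns the commanded pose from where the row before left it, along the tool's axes as they then stand; what a row does not reach is not made up. A row lasts 1/8 s, in which the tool goes at most 62.5 mm and 10.7 degrees, less where a joint would pass 70% of its speed; a pose out of reach is approached as far as the arm can. A call with a number of a shift or a turn outside -1 to 1 is refused whole. A call with a gripper value outside its range is refused whole. The fingers move at their own pace and stop on an object; "force" is the grip in N (left out, the last holds). Time passes only in rows, so rows that do not move let the fingers close. It gives the time, the measured TCP pose, the force, the opening and the grip force at its end, in the units of the state.
- status.get_state(): the state, without advancing time (a new reading comes with each control period).
- get_image(name): name is "scene" or "top" or "wrist"; returns a dict with "pixels" (384x512x3 uint8, red, green, blue), "fovy" (degrees; the focal length in pixels is half the picture's height over the tangent of half this angle, whatever the lens; pixels are square), "cx", "cy" (the principal point, pixels), "origin" and "orientation" of the camera in the world; the wrist camera has in their place "tool_from_camera" (4x4, takes a point from camera to tool coordinates, whose origin is the TCP and whose axes are the flange's). Camera axes: x right, y down, z forward; pixel columns grow to the right and rows downward; lengths in m; the calibration is good to about 2 mm. The wrist camera is an equidistant fisheye: a pixel r from the principal point sees the ray r / f radians off the axis. A picture is of the moment at which its call begins: read the wrist's pose just before it. There is no depth.
- job.sign_off(): hands the job in; it is judged then, once.
The state is a dict: "clock": time; "qpos": joint angles; "qd": joint speeds; "effort": joint torques, N m; "position": TCP position; "ee_rot": TCP orientation; "contact_force": force on the tool from outside, world axes, zero at the start; "moment": the same for the moment, N m; "width": finger opening in m; "gripper_force": force on a finger pad.
Only numpy, scipy, OpenCV 4.12 (cv2) and the standard library are available. Lean on these libraries where they do the work, as an engineer would, in place of code of your own. Each camera call takes 0.05 s, during which the arm holds its last target. There are 200 camera calls.

## Working session

There is one attempt and no reset: what is moved stays moved. The work goes in short steps, Python scripts to look and compute and a tool call to move; the robot and the scene stay as the last step left them, time stands still between calls to the robot, and variables do not carry over. Pictures are saved under pics/ and viewed, at most 12 in all, crops included, and the job is handed in when it is done.

Besides the shell and the picture viewer there is one more tool, called after ">>>" as name(argument=value, ...) on one line, values as JSON. apply_moves: Moves the arm, as the interface text tells. Its arguments: {"type":"object","properties":{"xyz":{"type":"array","items":{"type":"array","items":{"type":"number","minimum":-1,"maximum":1}}},"rot":{"type":"array","items":{"type":"array","items":{"type":"number","minimum":-1,"maximum":1}}},"hand":{"type":"array","items":{"type":"number"}},"force":{"type":"number"}},"required":["xyz","rot","hand"]}

```bash
ls; mkdir -p pics
python3 - <<'E'
from rig import status,get_image,manip
import cv2,json,numpy as np
s=status.get_state();print(s); print(manip.tcp_to_grasp)
ims=[]
import pickle
D={}
for n in("scene","top","wrist"):
    g=get_image(n);D[n]=g;cv2.imwrite(f"pics/{n}0.png",g["pixels"][:,:,::-1])
    print(n,{k:v for k,v in g.items() if k!="pixels"})
pickle.dump((s,D),open("d0.pkl","wb"))
E
```

```text
pics
{'clock': 0.0, 'qpos': array([ 1.08800067e+00,  2.76586385e-01,  1.50615971e+00,  1.00777569e-05,
        1.36070889e+00, -1.21002148e-01]), 'qd': array([-1.20142566e-03,  9.25935497e-05,  1.33338104e-03,  2.86861778e-04,
       -1.13046975e-03, -3.48896761e-05]), 'effort': array([-1.62077620e-03, -4.16777337e+01, -2.45801443e+01, -2.15988684e-04,
        1.09177074e-02,  2.28802001e-06]), 'position': array([0.20327006, 0.53728847, 0.23043404]), 'ee_rot': array([-2.81572264e-04,  1.79912728e-01,  9.83682135e-01, -8.87590617e-04]), 'contact_force': array([-0.00884118,  0.44625352, -0.92360094]), 'moment': array([0.02724722, 0.00121582, 0.01854903]), 'gripper_force': 0.0, 'width': 0.08506174713761641}
0.0187
scene {'fovy': 56.07925453723227, 'cx': 249.723159830462, 'cy': 196.489813605007, 'origin': array([0.75958016, 0.44243747, 0.72156668]), 'orientation': array([-0.08939374,  0.27351382,  0.90127394, -0.32388925])}
top {'fovy': 50.20689277342986, 'cx': 256.61655181211574, 'cy': 191.3674522597908, 'origin': array([0.36690457, 0.01079216, 1.25578505]), 'orientation': array([-0.02008901,  0.71294842, -0.6998047 ,  0.03967828])}
wrist {'fovy': 65.70646984690485, 'cx': 253.8129417774605, 'cy': 195.87578805080832, 'tool_from_camera': array([[-5.98542375e-04, -9.55585307e-01, -2.94714034e-01,
         7.50154813e-02],
       [ 9.99999821e-01, -5.66718162e-04, -1.93389904e-04,
        -1.36654753e-04],
       [ 1.77807547e-05, -2.94714097e-01,  9.55585475e-01,
        -1.41862883e-01],
       [ 0.00000000e+00,  0.00000000e+00,  0.00000000e+00,
         1.00000000e+00]])}
```

View pics/scene0.png

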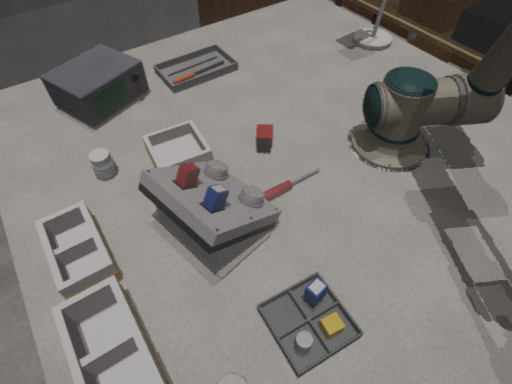

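View pics/top0.png

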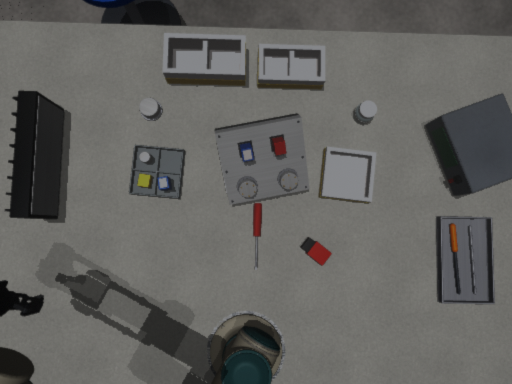

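The scene view shows the red plug at (187,177), the fitted relay at (215,198), the tray relay at (316,290) and the tub at (178,150). In the top view these are (279,146), (247,152), (164,184) and (348,175). A larger red plug lies loose at top (316,250).

```bash
cat > h.py <<'E'
import numpy as np,cv2,pickle
from scipy.spatial.transform import Rotation as R
def rot(q): return R.from_quat([q[1],q[2],q[3],q[0]])
def cam(g,s=None):
    if "origin" in g: return np.array(g["origin"]),rot(g["orientation"]).as_matrix()
    T=np.array(g["tool_from_camera"]);W=rot(s["ee_rot"]).as_matrix()
    return s["position"]+W@T[:3,3],W@T[:3,:3]
def ray(g,uv,s=None):
    o,C=cam(g,s);f=192/np.tan(np.radians(g["fovy"]/2))
    p=np.array([uv[0]-g["cx"],uv[1]-g["cy"]])
    if "origin" in g: d=np.r_[p/f,1]
    else:
        r=np.hypot(*p)+1e-9;d=np.r_[p/r*np.sin(r/f),np.cos(r/f)]
    return o,C@(d/np.linalg.norm(d))
def proj(g,X,s=None):
    o,C=cam(g,s);f=192/np.tan(np.radians(g["fovy"]/2));v=C.T@(np.asarray(X)-o)
    if "origin" in g: return v[:2]/v[2]*f+[g["cx"],g["cy"]]
    h=np.hypot(v[0],v[1]);return v[:2]/h*np.arctan2(h,v[2])*f+[g["cx"],g["cy"]]
def plane(r,n,d):
    o,v=r;return o+v*(d-n@o)/(n@v)
def zplane(r,z): return plane(r,np.array([0,0,1.]),z)
def tri(rs):
    A=np.zeros((3,3));b=np.zeros(3)
    for o,d in rs:
        P=np.eye(3)-np.outer(d,d);A+=P;b+=P@o
    x=np.linalg.solve(A,b);return x,max(np.linalg.norm((np.eye(3)-np.outer(d,d))@(x-o)) for o,d in rs)
def blobs(px,kind,amin=15):
    h=cv2.cvtColor(px,cv2.COLOR_RGB2HSV).astype(int);H,S,V=h[...,0],h[...,1],h[...,2]
    m={'red':((H<8)|(H>172))&(S>130)&(V>50),'blue':(H>108)&(H<130)&(S>110)&(V>50),'yellow':(H>20)&(H<35)&(S>140)&(V>90)}[kind]
    n,l,st,c=cv2.connectedComponentsWithStats(m.astype(np.uint8))
    return [(st[i,4],c[i].round(1),l==i) for i in range(1,n) if st[i,4]>=amin]
def snap(name,fn):
    from rig import status,get_image
    s=status.get_state();g=get_image(name);cv2.imwrite(f"pics/{fn}.png",g["pixels"][:,:,::-1]);pickle.dump((s,g),open(fn+".pkl","wb"));return s,g
E
python3 - <<'E'
from h import *
s,D=pickle.load(open("d0.pkl","rb"))
for n in D:
  for k in("red","blue","yellow"):
    print(n,k,[(int(a),tuple(c)) for a,c,_ in blobs(D[n]["pixels"],k)])
S,T=D["scene"],D["top"]
for nm,a,b in [("red",(187,177),(279,146)),("fit",(215,198),(247,152)),("relaytop",(318,287),(164,184)),("tub rim ctr",(178,146),(348.5,175)),("can",(303,341),(147,157))]:
    x,e=tri([ray(S,a),ray(T,b)]);print(nm,x.round(4),round(e,4))
for nm,p in [("tub TL",(326,148)),("TR",(375,152)),("BR",(370,202)),("BL",(322,198))]: print(nm,zplane(ray(T,p),.05).round(3))
for nm,p in [("tray",(134,147)),("TR",(185,149)),("BR",(182,198)),("BL",(130,195))]: print(nm,zplane(ray(T,p),.024).round(3))
E
```

```text
scene red [(174, (np.float64(264.2), np.float64(131.4))), (15, (np.float64(187.7), np.float64(166.9))), (36, (np.float64(180.9), np.float64(181.0)))]
scene blue [(197, (np.float64(210.0), np.float64(198.9))), (57, (np.float64(315.9), np.float64(291.4)))]
scene yellow []
top red [(183, (np.float64(279.1), np.float64(145.5))), (219, (np.float64(257.0), np.float64(218.9))), (310, (np.float64(318.7), np.float64(253.0)))]
top blue [(37, (np.float64(104.2), np.float64(0.4))), (81, (np.float64(244.7), np.float64(148.1))), (46, (np.float64(165.1), np.float64(183.5)))]
top yellow [(132, (np.float64(143.5), np.float64(180.0)))]
wrist red [(51, (np.float64(30.9), np.float64(331.2)))]
wrist blue []
wrist yellow []
red [ 0.5889 -0.0792  0.143 ] 0.0008
fit [0.5693 0.0088 0.1467] 0.0005
relaytop [0.4848 0.2502 0.0559] 0.0006
tub rim ctr [ 0.5251 -0.2987  0.0334] 0.001
can [0.5674 0.3095 0.0295] 0.0011
tub TL [ 0.604 -0.227  0.05 ]
TR [ 0.595 -0.375  0.05 ]
BR [ 0.444 -0.359  0.05 ]
BL [ 0.454 -0.216  0.05 ]
tray [0.599 0.35  0.024]
TR [0.596 0.197 0.024]
BR [0.447 0.201 0.024]
BL [0.453 0.356 0.024]
```

View pics/wrist0.png

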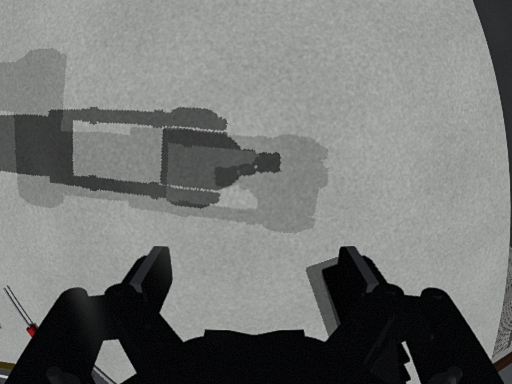

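The start wrist view shows only the work surface, the arm's shadow and a screwdriver at (31,331), so nothing useful there. Next I'll write a planner and look at the tray from close up.

```bash
cat >> h.py <<'E'
def plan(p1,R1,n=None,p0=None,R0=None):
    """rows (tool-frame shares) from measured pose to (p1,R1)"""
    from rig import status
    s=status.get_state()
    p0=s["position"] if p0 is None else p0
    R0=rot(s["ee_rot"]).as_matrix() if R0 is None else R0
    w=R.from_matrix(R0.T@R1).as_rotvec();d=R0.T@(np.asarray(p1)-p0)
    n=n or int(max(np.ceil(np.linalg.norm(w)/np.radians(9.6)),np.ceil(np.linalg.norm(d)/.055),1))
    Rw=R.from_rotvec(w/n);M=sum((Rw**i).as_matrix() for i in range(n))
    dd=np.linalg.solve(M,d)
    print(n,"rows xyz",(dd/.3).round(4).tolist(),"rot",(w/n/np.radians(60)).round(4).tolist(),"| mm",(d*1e3).round(1),"deg",np.degrees(w).round(2))
def frame(zt,yt):
    z=zt/np.linalg.norm(zt);y=yt-z*(yt@z);y/=np.linalg.norm(y);return np.c_[np.cross(y,z),y,z]
DOWN=frame(np.array([0,0,-1.]),np.array([0,1.,0]))
E
python3 -c "
from h import *
plan([.49,.255,.18],DOWN,8)"
```

```text
8 rows xyz [-0.1415, -0.0916, 0.0211] rot [-0.0002, -0.0, -0.0432] | mm [-368.1 -162.6   50.8] deg [-8.000e-02 -2.000e-02 -2.073e+01]
```

>>> apply_moves(xyz=[[-0.1415,-0.0916,0.021],[-0.1415,-0.0916,0.021],[-0.1415,-0.0916,0.021],[-0.1415,-0.0916,0.021],[-0.1415,-0.0916,0.021],[-0.1415,-0.0916,0.021],[-0.1415,-0.0916,0.021],[-0.1415,-0.0916,0.021]], rot=[[0,0,-0.0432],[0,0,-0.0432],[0,0,-0.0432],[0,0,-0.0432],[0,0,-0.0432],[0,0,-0.0432],[0,0,-0.0432],[0,0,-0.0432]], hand=[1,1,1,1,1,1,1,1])

```text
clock: 1.15
position: [0.4911, 0.2541, 0.1806]
ee_rot: [-0.0, -0.001, 1.0, 0.0]
contact_force: [1.2, 1.0, -0.4]
width: 0.0855
gripper_force: 0.0
```

>>> apply_moves(xyz=[[0,0,0],[0,0,0]], rot=[[0,0,0],[0,0,0]], hand=[1,1])

```text
clock: 1.4
position: [0.4896, 0.2554, 0.1805]
ee_rot: [-0.001, 0.0, 1.0, 0.0]
contact_force: [-1.0, 0.8, 0.8]
width: 0.0854
gripper_force: 0.0
```

```bash
python3 -c "
from h import *
s,g=snap('wrist','w1');print(s['position'],s['ee_rot'])
for k in('red','blue','yellow'): print(k,[(int(a),tuple(c)) for a,c,_ in blobs(g['pixels'],k)])
a=0.211; yv=np.array([-np.sin(a),np.cos(a),0]); xh=np.array([np.cos(a),np.sin(a),0]);dz=np.array([0,0,np.cos(np.pi/6)])-xh*.5
R1=frame(-dz,yv)
m=np.array([.60,-.035,.115]);p=m+dz*.17;print(p);plan(p,R1,9)"
```

```text
[0.48956305 0.25536263 0.18050049] [-8.27131585e-04  4.19361215e-04  9.99999567e-01  7.14434868e-05]
red [(1227, (np.float64(30.1), np.float64(105.4)))]
blue [(597, (np.float64(248.6), np.float64(186.6))), (644, (np.float64(13.8), np.float64(297.9)))]
yellow [(1093, (np.float64(311.6), np.float64(191.8)))]
[ 0.51688513 -0.05280222  0.26222432]
9 rows xyz [-0.0067, -0.1144, -0.0309] rot [-0.0058, -0.0555, -0.0219] | mm [ -27.5 -308.6  -81.6] deg [ -3.14 -29.95 -11.8 ]
```

View pics/w1.png

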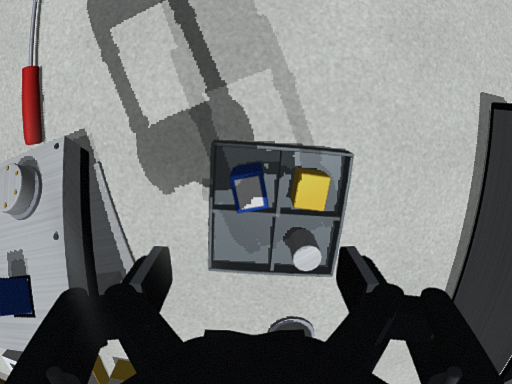

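Wrist view w1: the tray spans (210–350,140–275), with the blue relay at (249,187), the filter at (312,191) and the can at (306,250). The relay's long side runs roughly along world x, and the deck's left edge is visible at left. Next I'll look at the deck.

>>> apply_moves(xyz=[[-0.007,-0.1144,-0.031],[-0.007,-0.1144,-0.031],[-0.007,-0.1144,-0.031],[-0.007,-0.1144,-0.031],[-0.007,-0.1144,-0.031],[-0.007,-0.1144,-0.031],[-0.007,-0.1144,-0.031],[-0.007,-0.1144,-0.031]], rot=[[-0.006,-0.0555,-0.022],[-0.006,-0.0555,-0.022],[-0.006,-0.0555,-0.022],[-0.006,-0.0555,-0.022],[-0.006,-0.0555,-0.022],[-0.006,-0.0555,-0.022],[-0.006,-0.0555,-0.022],[-0.006,-0.0555,-0.022]], hand=[1,1,1,1,1,1,1,1])

```text
clock: 2.45
position: [0.5135, -0.0182, 0.2545]
ee_rot: [0.231, -0.093, 0.968, 0.025]
contact_force: [-0.8, -1.0, -0.6]
width: 0.0853
gripper_force: 0.0
```

>>> apply_moves(xyz=[[-0.007,-0.1144,-0.031],[0,0,0],[0,0,0]], rot=[[-0.006,-0.0555,-0.022],[0,0,0],[0,0,0]], hand=[1,1,1])

```text
clock: 2.82
position: [0.5178, -0.0519, 0.2627]
ee_rot: [0.258, -0.103, 0.96, 0.028]
contact_force: [-0.2, -0.5, 0.4]
width: 0.0856
gripper_force: 0.0
```

```bash
python3 -c "
from h import *
s,g=snap('wrist','w2');print(s['position'],s['ee_rot'])
for k in('red','blue','yellow'): print(k,[(int(a),tuple(c)) for a,c,_ in blobs(g['pixels'],k)])
"
```

```text
[ 0.51781323 -0.05186811  0.2626838 ] [ 0.25770983 -0.10273452  0.96032283  0.02848389]
red [(193, (np.float64(295.8), np.float64(4.5))), (1256, (np.float64(208.9), np.float64(193.3)))]
blue [(307, (np.float64(472.1), np.float64(117.8))), (465, (np.float64(308.3), np.float64(191.7)))]
yellow [(35, (np.float64(32.0), np.float64(1.0))), (16, (np.float64(59.8), np.float64(1.9))), (147, (np.float64(112.9), np.float64(54.1))), (232, (np.float64(487.1), np.float64(132.7)))]
```

View pics/w2.png

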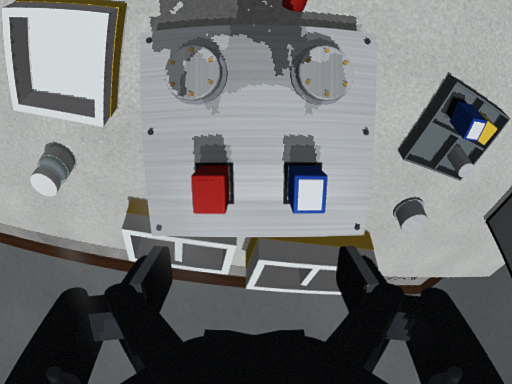

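Wrist view w2 shows the deck square on: the red plug top at (210,194), the fitted relay top at (309,194), the drums at (196,73) and (322,72), the tub at (62,70) and the tray at (455,130). So red is in socket_a. I'll measure the top faces, then move closer over the plug for a second view.

```bash
cat >> h.py <<'E'
def face(g,kind,near,rad=45):
    """min-area rect of the top face near a pixel: bright red, or pale+blue rim"""
    px=g["pixels"];h=cv2.cvtColor(px,cv2.COLOR_RGB2HSV).astype(int);H,S,V=h[...,0],h[...,1],h[...,2]
    if kind=="red": m=((H<8)|(H>172))&(S>130)&(V>VR)
    else: m=((H>100)&(H<135)&(S>60)&(V>VB))|((S<60)&(V>190))
    yy,xx=np.mgrid[:384,:512];m&=np.hypot(xx-near[0],yy-near[1])<rad
    m=cv2.morphologyEx(m.astype(np.uint8),cv2.MORPH_OPEN,np.ones((3,3)))
    c=max(cv2.findContours(m,cv2.RETR_EXTERNAL,cv2.CHAIN_APPROX_NONE)[0],key=cv2.contourArea)
    return cv2.minAreaRect(c)
VR,VB=110,90
E
python3 - <<'E'
from h import *
s,g=pickle.load(open("w2.pkl","rb"))
px=g["pixels"];h=cv2.cvtColor(px,cv2.COLOR_RGB2HSV)
for r in (168,175,182,190,200,208,212): print(r,[int(v) for v in h[r,205:216:5,2]],"blue",[(h[r,c]).tolist() for c in (293,296,310,324)])
a=face(g,"red",(210,194));b=face(g,"blue",(309,194));print(a,b)
ra,rb=ray(g,np.array(a[0])+.0,s),ray(g,b[0],s)
# equal horizontal level, 90 mm apart
o=ra[0]
da,db=ra[1],rb[1]
k=da[2]/db[2]; v=da-k*db
t=.09/np.linalg.norm(v);A=o+da*t;B=o+db*t*k
print(A,B,"yaw",np.degrees(np.arctan2(-(B-A)[0],(B-A)[1])))
S,D=pickle.load(open("d0.pkl","rb"))
E
```

```text
168 [47, 48, 45] blue [[109, 219, 49], [110, 219, 50], [110, 213, 48], [105, 11, 183]]
175 [84, 86, 81] blue [[111, 213, 42], [111, 224, 98], [112, 213, 85], [112, 236, 66]]
182 [158, 158, 159] blue [[112, 203, 44], [111, 208, 163], [103, 10, 221], [111, 212, 156]]
190 [158, 159, 160] blue [[112, 223, 48], [111, 209, 168], [105, 14, 222], [111, 226, 157]]
200 [160, 161, 162] blue [[112, 219, 84], [110, 214, 169], [105, 14, 221], [111, 212, 167]]
208 [161, 162, 163] blue [[112, 228, 114], [111, 197, 170], [103, 10, 224], [112, 177, 153]]
212 [159, 156, 166] blue [[113, 166, 135], [111, 192, 175], [111, 200, 163], [111, 113, 158]]
((208.0, 194.0), (36.0, 32.0), 90.0) ((312.0, 194.0), (38.0, 38.0), 90.0)
[ 0.57422542 -0.08026034  0.17355552] [0.55535279 0.00773866 0.17355552] yaw 12.104531895354361
```

```bash
sed -i 's/^VR,VB=.*/VR,VB=130,130/; s/|((S<60)&(V>190))//' h.py
python3 - <<'E'
from h import *
s,g=pickle.load(open("w2.pkl","rb"))
a=face(g,"red",(210,194));b=face(g,"blue",(309,194));print(a,b)
ra,rb=ray(g,a[0],s),ray(g,b[0],s)
o=ra[0];da,db=ra[1],rb[1]
k=da[2]/db[2]; v=da-k*db
t=.09/np.linalg.norm(v);A=o+da*t;B=o+db*t*k
yaw=np.arctan2(-(B-A)[0],(B-A)[1]);print(A,B,"yaw",np.degrees(yaw))
x=np.array([np.cos(yaw),np.sin(yaw),0]);y=np.array([-np.sin(yaw),np.cos(yaw),0]);dz=np.array([0,0,np.cos(np.pi/6)])-.5*x
plan(A+dz*.06,frame(-dz,y))
E
```

```text
((208.0, 194.0), (36.0, 32.0), 90.0) ((310.5, 194.5), (37.0, 33.0), 90.0)
[ 0.57687786 -0.08024765  0.17112012] [0.55863645 0.00788436 0.17112012] yaw 11.693858062187108
2 rows xyz [0.0019, -0.0672, 0.075] rot [0.0032, 0.0005, 0.0039] | mm [  1.2 -40.4  44.9] deg [0.38 0.06 0.47]
```

>>> apply_moves(xyz=[[0.002,-0.067,0.075],[0.002,-0.067,0.075],[0,0,0],[0,0,0]], rot=[[0.003,0,0.004],[0.003,0,0.004],[0,0,0],[0,0,0]], hand=[1,1,1,1])

```text
clock: 3.38
position: [0.5477, -0.0863, 0.2233]
ee_rot: [0.258, -0.098, 0.961, 0.027]
contact_force: [0.3, -0.4, 0.2]
width: 0.0853
gripper_force: 0.0
```

Run:
```python
from h import *
s,g=snap("wrist","w3")
s2,g2=pickle.load(open("w2.pkl","rb"))
q=proj(g,[.577,-.080,.171],s);q2=proj(g,[.5587,.0079,.171],s);print(q,q2)
a=face(g,"red",q,60);b=face(g,"blue",q2,60);print(a,b)
a2=face(g2,"red",(210,194));b2=face(g2,"blue",(309,194))
A,e=tri([ray(g,a[0],s),ray(g2,a2[0],s2)]);B,f=tri([ray(g,b[0],s),ray(g2,b2[0],s2)])
print(A,e,B,f,np.linalg.norm(A-B),np.degrees(np.arctan2(-(B-A)[0],(B-A)[1])))
p=g["pixels"][:,:,::-1];c=cv2.resize(p[60:300,100:420],None,fx=2.4,fy=2.4,interpolation=cv2.INTER_NEAREST)
cv2.imwrite("pics/w3c.png",c)
```

```text
[254.57642432 212.83254761] [371.83532012 211.77796187]
((254.0, 212.5), (43.0, 38.0), 90.0) ((370.6097412109375, 212.01219177246094), (33.681617736816406, 45.8290901184082), 6.340191841125488)
[ 0.57809471 -0.0802247   0.16991656] 6.576555746275569e-05 [0.56182156 0.00940626 0.16818375] 0.0002090250204363217 0.09111271981805955 10.29037410930946
```

View pics/w3c.png

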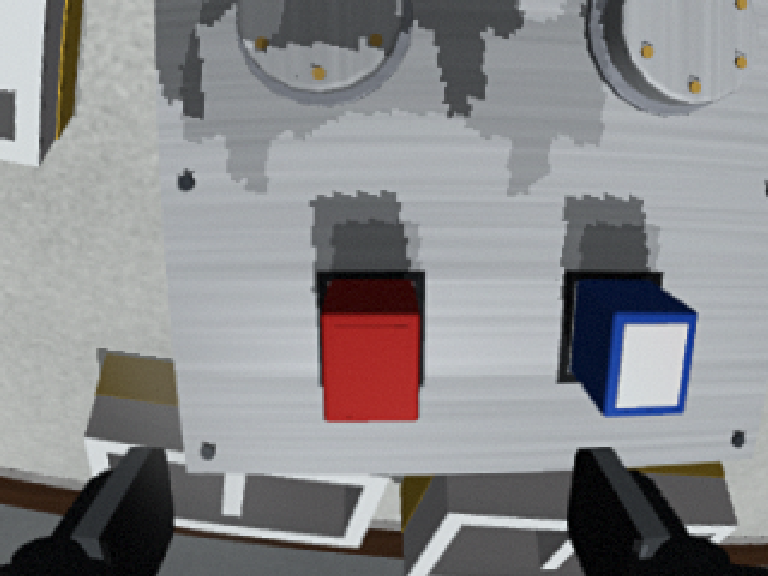

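Close view w3 (crop): the red top spans crop (322–418,312–420) with the fitted relay at crop (650,365). Deck screws sit at crop (208,450), (738,439) and (186,181), and the black socket rims have their upper edges at crop row 272. I'll cross-check yaw and centre against the deck plane.

Run:
```python
from h import *
s,g=pickle.load(open("w3.pkl","rb"));s2,g2=pickle.load(open("w2.pkl","rb"))
A=np.array([.5781,-.0802,.1699])
W=rot(s["ee_rot"]).as_matrix();print("tool z",W[:,2],"tool yaw",np.degrees(np.arctan2(-W[0,1],W[1,1])))
yaw=np.radians(11.3);x=np.array([np.cos(yaw),np.sin(yaw),0]);y=np.array([-np.sin(yaw),np.cos(yaw),0])
dz=np.array([0,0,np.cos(np.pi/6)])-.5*x;dx=np.cos(np.pi/6)*x+np.array([0,0,.5])
M=A-.044*dz
f=lambda u,v:(u/2.4+100,v/2.4+60)
def P(px,gg=g,ss=s):
    q=plane(ray(gg,px,ss),dz,dz@M)-M;return (np.array([dx@q,y@q])*1e3).round(1)
for n,p in dict(scLL=(208,450),scLR=(738,439),scUL=(186,181),holeTL=(316,272),holeTR=(424,272),holeBL=(319,384),holeBR=(424,384),h2TL=(563,272),h2TR=(662,272),h2BL=(557,382)).items(): print(n,P(f(*p)))
for n,p in dict(LL=(159,227),LR=(358,227),ML=(150,131),MR=(366,132),TL=(149,41),TR=(367,41)).items(): print("w2",n,P(p,g2,s2))
# screws triangulated
for a,b in (((159,227),(208,450)),((358,227),(738,439)),((150,131),(186,181))):
    X,e=tri([ray(g2,a,s2),ray(g,f(*b),s)]);print(X.round(4),round(e,4),"off plane mm",(dz@(X-M)*1e3).round(1))
```

```text
tool z [ 0.49047737  0.10216693 -0.86544432] tool yaw 11.713684762793392
scLL [ 52.3 -63.3]
scLR [ 50.7 158. ]
scUL [-52.5 -65. ]
holeTL [-19.2 -19. ]
holeTR [-19.4  19.5]
holeBL [ 23.6 -18.6]
holeBR [23.5 20.7]
h2TL [-20.1  70.6]
h2TR [-21.  110.3]
h2BL [22.9 72. ]
w2 LL [ 52.1 -63.5]
w2 LR [ 50.4 158.3]
w2 ML [-53.  -65.6]
w2 MR [-55.2 155.8]
w2 TL [-146.4  -66.2]
w2 TR [-150.9  153.8]
[ 0.6541 -0.1289  0.1595] 0.0 off plane mm 2.5
[0.6125 0.0885 0.1564] 0.0002 off plane mm -1.1
[ 0.5627 -0.1474  0.112 ] 0.0002 off plane mm 8.0
```

```bash
cat >> h.py <<'E'
yaw=np.radians(11.85);X_=np.array([np.cos(yaw),np.sin(yaw),0]);DY=np.array([-np.sin(yaw),np.cos(yaw),0])
DZ=np.array([0,0,np.cos(np.pi/6)])-.5*X_;DX=np.cos(np.pi/6)*X_+np.array([0,0,.5]);RD=frame(-DZ,DY)
A=np.array([.5781,-.0802,.1699])+.001*DX+.0003*DY
E
python3 -c "
from h import *
plan(A-.037*DZ,RD)"
```

```text
2 rows xyz [-0.0012, 0.0007, 0.1651] rot [-0.0007, 0.0009, -0.001] | mm [-0.7  0.5 99.1] deg [-0.09  0.11 -0.12]
```

>>> apply_moves(xyz=[[-0.001,0.001,0.1],[-0.001,0.001,0.1],[0,0,0.09],[0,0,0.04],[0,0,0],[0,0,0]], rot=[[-0.001,0.001,-0.001],[-0.001,0.001,-0.001],[0,0,0],[0,0,0],[0,0,0],[0,0,0]], hand=[1,1,1,1,1,1])

```text
clock: 4.18
position: [0.5971, -0.0773, 0.139]
ee_rot: [0.258, -0.099, 0.961, 0.026]
contact_force: [-0.1, -0.2, 0.2]
width: 0.0854
gripper_force: 0.0
```

>>> apply_moves(xyz=[[0,0,0],[0,0,0],[0,0,0],[0,0,0],[0,0,0],[0,0,0]], rot=[[0,0,0],[0,0,0],[0,0,0],[0,0,0],[0,0,0],[0,0,0]], hand=[-1,-1,-1,-1,-1,-1], force=30)

```text
clock: 4.92
position: [0.5966, -0.077, 0.1381]
ee_rot: [0.257, -0.099, 0.961, 0.027]
contact_force: [-3.8, 1.1, 5.0]
width: 0.0295
gripper_force: 33.5
```

Gripped at 29.5 mm wide, so it has the plug. Pulling it straight out.

>>> apply_moves(xyz=[[0,0,-0.04],[0,0,-0.1],[0,0,-0.15],[0,0,-0.1],[0,0,0]], rot=[[0,0,0],[0,0,0],[0,0,0],[0,0,0],[0,0,0]], hand=[-1,-1,-1,-1,-1])

```text
clock: 5.55
position: [0.5397, -0.0904, 0.2417]
ee_rot: [0.259, -0.099, 0.96, 0.025]
contact_force: [0.4, -0.2, -0.6]
width: 0.0295
gripper_force: 32.7
```

Run:
```python
from h import *
from rig import status
s=status.get_state();print(s["position"],s["width"],s["contact_force"])
_,D=pickle.load(open("d0.pkl","rb"));s2,g2=pickle.load(open("w2.pkl","rb"))
C=[]
for n,a,b in (("far-left? near robot R",(115,1),(322,198)),("innerBR",(98,121),(326,153))): print(n,tri([ray(g2,a,s2),ray(D["top"],b)]))
print(zplane(ray(g2,(103,126),s2),.05),tri([ray(g2,(103,126),s2),ray(D["top"],(326,148))]))
plan([.525,-.295,.16],DOWN)
plan([.525,-.295,.045],DOWN,p0=np.array([.525,-.295,.16]),R0=DOWN)
```

```text
[ 0.53970955 -0.09038305  0.24173343] 0.029517907874375957 [ 0.41047759 -0.21384999 -0.6499521 ]
far-left? near robot R (array([ 0.45609871, -0.22208689,  0.01661601]), np.float64(0.00017541833872096254))
innerBR (array([ 0.58380518, -0.22232596,  0.07639591]), np.float64(0.00015821822065725306))
[ 0.61022035 -0.22975922  0.05      ] (array([ 0.60200767, -0.22487114,  0.06059776]), np.float64(0.0004374117736728255))
5 rows xyz [0.0423, -0.1352, 0.0432] rot [0.0096, 0.1003, 0.0382] | mm [  89.7 -197.1   43.3] deg [ 2.87 30.08 11.46]
3 rows xyz [0.0, 0.0, 0.1278] rot [0.0, 0.0, 0.0] | mm [  0.   0. 115.] deg [0. 0. 0.]
```

>>> apply_moves(xyz=[[0.042,-0.135,0.043],[0.042,-0.135,0.043],[0.042,-0.135,0.043],[0.042,-0.135,0.043],[0.042,-0.135,0.043],[0,0,0],[0,0,0]], rot=[[0.01,0.1,0.038],[0.01,0.1,0.038],[0.01,0.1,0.038],[0.01,0.1,0.038],[0.01,0.1,0.038],[0,0,0],[0,0,0]], hand=[-1,-1,-1,-1,-1,-1,-1])

```text
clock: 6.42
position: [0.5247, -0.2924, 0.1559]
ee_rot: [-0.002, -0.001, 1.0, 0.002]
contact_force: [-0.3, 0.1, -0.8]
width: 0.0297
gripper_force: 32.6
```

Run:
```python
from h import *
s,g=snap("wrist","w4");print(s["position"],s["width"],s["gripper_force"])
plan([.525,-.295,.045],DOWN)
```

```text
[ 0.52472625 -0.29243616  0.15587668] 0.029672989255910782 32.63046383857727
3 rows xyz [-0.0006, -0.0033, 0.1241] rot [0.0008, -0.001, 0.0007] | mm [ -0.7  -3.1 111.6] deg [ 0.15 -0.18  0.12]
```

View pics/w4.png

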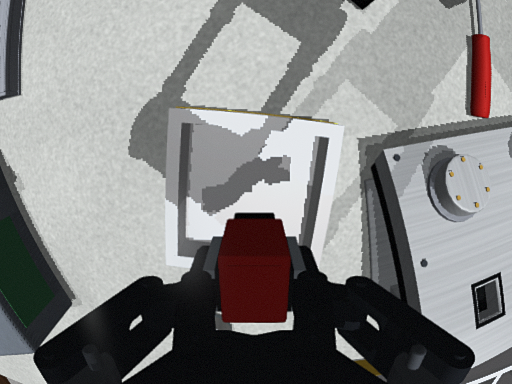

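View w4: the plug hangs centred at column 255 over the tub, whose rim spans columns 165–343. The freed socket is visible at (488,300). Lowering it in.

>>> apply_moves(xyz=[[0,-0.01,0.12],[0,0,0.14],[0,0,0.08],[0,0,0.035],[0,0,0]], rot=[[0,0,0],[0,0,0],[0,0,0],[0,0,0],[0,0,0]], hand=[-1,-1,-1,-1,-1])

```text
clock: 7.1
position: [0.5247, -0.2956, 0.0452]
ee_rot: [-0.001, -0.001, 1.0, 0.001]
contact_force: [0.0, -0.4, -0.6]
width: 0.0297
gripper_force: 32.6
```

>>> apply_moves(xyz=[[0,0,0.01],[0,0,0],[0,0,0],[0,0,0],[0,0,0],[0,0,0]], rot=[[0,0,0],[0,0,0],[0,0,0],[0,0,0],[0,0,0],[0,0,0]], hand=[-1,-1,0.2,0.2,0.2,0.2])

```text
clock: 7.85
position: [0.5248, -0.2963, 0.0419]
ee_rot: [-0.001, -0.001, 1.0, 0.0]
contact_force: [-0.3, 0.1, 0.7]
width: 0.0511
gripper_force: 0.0
```

>>> apply_moves(xyz=[[0,0,-0.05],[0,0,-0.15],[0,0,-0.18],[0,0,-0.15],[0,0,0]], rot=[[0,0,0],[0,0,0],[0,0,0],[0,0,0],[0,0,0]], hand=[0.2,0.2,0.2,0.2,0.2])

```text
clock: 8.48
position: [0.5275, -0.2979, 0.2067]
ee_rot: [0.003, -0.001, 1.0, -0.003]
contact_force: [0.1, -0.8, -0.9]
width: 0.0512
gripper_force: 0.0
```

Run:
```python
from h import *
s,g=snap("wrist","w5");s,t=snap("top","t5");print(s["position"])
for n,q in(("w",g),("t",t)): print(n,[(int(a),tuple(c)) for a,c,_ in blobs(q["pixels"],"red",40)])
M=A-.044*DZ;print("M",M)
plan(M+.12*DZ,RD)
```

```text
[ 0.52614886 -0.29698909  0.20395229]
w [(1091, (np.float64(462.8), np.float64(75.1))), (1042, (np.float64(254.9), np.float64(183.0))), (48, (np.float64(20.6), np.float64(173.8)))]
t [(220, (np.float64(257.0), np.float64(218.8))), (118, (np.float64(314.1), np.float64(249.9)))]
M [ 0.60041711 -0.07521085  0.13229488]
4 rows xyz [-0.0325, 0.1731, -0.0215] rot [-0.0128, -0.1248, -0.0479] | mm [-16.8 208.8 -34.3] deg [ -3.06 -29.96 -11.49]
```

The plug stands in the tub at wrist (255,183). Next, the empty socket.

>>> apply_moves(xyz=[[-0.026,0.139,-0.018],[-0.026,0.139,-0.018],[-0.026,0.139,-0.018],[-0.026,0.139,-0.018],[-0.026,0.139,-0.018],[0,0,0],[0,0,0]], rot=[[-0.01,-0.1,-0.038],[-0.01,-0.1,-0.038],[-0.01,-0.1,-0.038],[-0.01,-0.1,-0.038],[-0.01,-0.1,-0.038],[0,0,0],[0,0,0]], hand=[0.2,0.2,0.2,0.2,0.2,0.2,0.2])

```text
clock: 9.45
position: [0.54, -0.0872, 0.2363]
ee_rot: [0.257, -0.099, 0.961, 0.027]
contact_force: [0.4, -1.3, -0.0]
width: 0.0511
gripper_force: 0.0
```

Run:
```python
from h import *
s,g=snap("wrist","w6");print(s["position"])
M=A-.044*DZ
q=proj(g,M,s);print(q)
u,v=q.astype(int);u0,v0=u-45,v-40
c=cv2.resize(g["pixels"][v0:v0+80,u0:u0+90,::-1],None,fx=7,fy=7,interpolation=cv2.INTER_NEAREST);print(u0,v0)
cv2.imwrite("pics/w6c.png",c)
```

```text
[ 0.53999659 -0.08721121  0.23632323]
[253.57147251 191.71963225]
208 151
```

View pics/w6c.png

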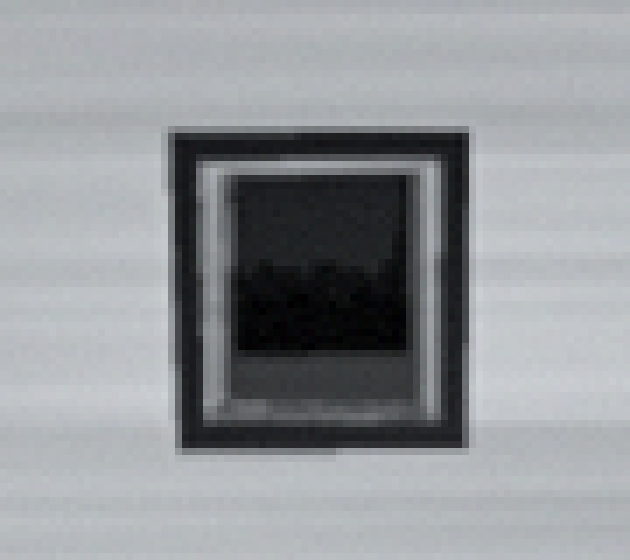

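View w6 crop: the empty socket's chamfer spans crop (200–440,160–422) inside a dark frame (175–468,131–450), so the mouth centre is about pixel (253.2,192.1). My estimate was (253.6,191.7). I'll refine it and plan the return to the tray.

Run:
```python
from h import *
s,g=pickle.load(open("w6.pkl","rb"))
M=A-.044*DZ
f=lambda u,v:(208+u/7-.5,151+v/7-.5)
def P(px):
    q=plane(ray(g,px,s),DZ,DZ@M)-M;return (np.array([DX@q,DY@q])*1e3).round(2)
for n,c in dict(chamfer=((200,160),(440,160),(440,422),(200,422)),frame=((172,131),(468,131),(468,450),(181,450)),inner=((230,175),(413,175),(413,405),(227,405))).items():
    q=np.array([P(f(*k)) for k in c]);print(n,q.tolist(),"mean",q.mean(0))
for p in ([.5971,-.0773,.139],[.5966,-.077,.1381]):
    d=np.array(p)-M;print("grip rel M",[round(float(k@d)*1e3,2) for k in(DX,DY,DZ)])
plan([.4896,.2554,.19],DOWN)
```

```text
chamfer [[-17.39, -15.82], [-17.31, 15.26], [18.71, 15.75], [18.65, -16.53]] mean [ 0.665 -0.335]
frame [[-21.25, -19.38], [-21.16, 18.84], [22.76, 19.6], [22.68, -19.19]] mean [ 0.7575 -0.0325]
inner [[-15.37, -11.96], [-15.32, 11.78], [16.28, 12.08], [16.22, -12.85]] mean [ 0.4525 -0.2375]
grip rel M [0.17, -1.36, 7.64]
grip rel M [-0.65, -0.97, 7.08]
7 rows xyz [0.0119, 0.165, 0.0213] rot [0.0073, 0.071, 0.0273] | mm [  6.1 346.3  50.3] deg [ 3.06 29.82 11.45]
```

>>> apply_moves(xyz=[[0.012,0.165,0.015],[0.012,0.165,0.015],[0.012,0.165,0.021],[0.012,0.165,0.021],[0.012,0.165,0.025],[0.012,0.165,0.025],[0.012,0.165,0.025],[0,0,0]], rot=[[0.007,0.071,0.027],[0.007,0.071,0.027],[0.007,0.071,0.027],[0.007,0.071,0.027],[0.007,0.071,0.027],[0.007,0.071,0.027],[0.007,0.071,0.027],[0,0,0]], hand=[0.2,0.2,0.2,0.2,0.2,0.2,0.2,0.2])

```text
clock: 10.5
position: [0.4891, 0.259, 0.1891]
ee_rot: [-0.0, -0.003, 1.0, 0.001]
contact_force: [-0.5, -1.5, -0.3]
width: 0.0515
gripper_force: 0.0
```

>>> apply_moves(xyz=[[0,0,0]], rot=[[0,0,0]], hand=[0.2])

```text
clock: 10.62
position: [0.4879, 0.2555, 0.1901]
ee_rot: [-0.0, -0.002, 1.0, 0.0]
contact_force: [0.3, -0.4, 0.2]
width: 0.0508
gripper_force: 0.0
```

Run:
```python
from h import *
s,g=snap("wrist","w7");print(s["position"],s["ee_rot"])
s1,g1=pickle.load(open("w1.pkl","rb"))
q=proj(g,[.485,.25,.066],s);print(q)
for gg,ss,n in((g1,s1,(249,187)),(g,s,q)):
    r=face(gg,"blue",n,30);C=zplane(ray(gg,r[0],ss),.066)
    b=[zplane(ray(gg,p,ss),.066) for p in cv2.boxPoints(r)];b=np.array(b)[:,:2]
    print(np.round(r[0],1),np.round(r[1],1),r[2],C,b.round(4).tolist())
u,v=q.astype(int);cv2.imwrite("pics/w7c.png",cv2.resize(g["pixels"][v-50:v+50,u-60:u+60,::-1],None,fx=5,fy=5,interpolation=cv2.INTER_NEAREST));print(u-60,v-50)
```

```text
[0.4878887  0.2554897  0.19006774] [-9.78575905e-05 -1.51055490e-03  9.99998800e-01  3.29070772e-04]
[248.08091047 185.75661209]
[263. 203.] [10.  6.] 90.0 [0.50014855 0.26346768 0.066     ] [[0.4954, 0.2607], [0.4954, 0.2661], [0.505, 0.2663], [0.505, 0.2608]]
[263.7 198.5] [13.7  3.8] 79.69515228271484 [0.49731957 0.26464379 0.066     ] [[0.4911, 0.2617], [0.4904, 0.2651], [0.5037, 0.2676], [0.5043, 0.2641]]
188 135
```

View pics/w7c.png

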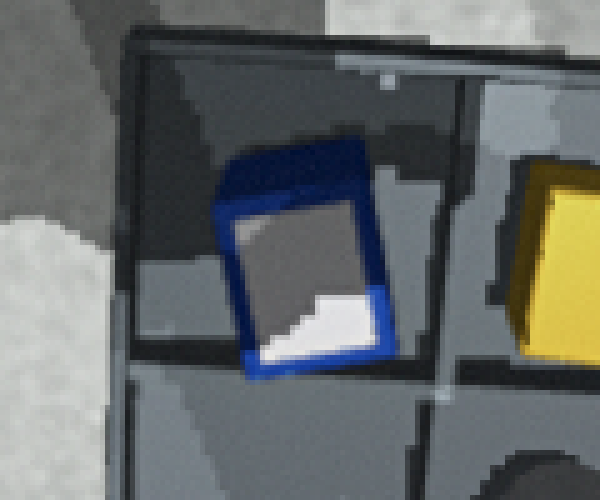

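View w7 crop: the relay's pale top has corners at crop (235,222), (355,201), (379,343) and (260,363), partly in shadow, and it is turned about 10°. I'll cast these corners, with w1 as the second view for height.

```bash
cat > m.py <<'E'
from h import *
s,g=pickle.load(open("w7.pkl","rb"));s1,g1=pickle.load(open("w1.pkl","rb"))
_,D=pickle.load(open("d0.pkl","rb"))
f=lambda u,v:(188+u/5-.5,135+v/5-.5)
for c in (((235,222),(355,201),(379,343),(260,363)),((218,208),(368,187),(397,355),(247,379))):
    q=np.array([zplane(ray(g,f(*p),s),.066) for p in c]);e=[q[1]-q[0],q[2]-q[1],q[2]-q[3],q[3]-q[0]]
    print(q.mean(0).round(4),[(round(float(np.linalg.norm(k)*1e3),1),round(float(np.degrees(np.arctan2(k[1],k[0]))),1)) for k in e])
# height: scene/top views of the top face, pale mask centroid
ctr=f(307.3,282)
for nm,n in (("scene",(317,288)),("top",(165,184))):
    I=D[nm];h=cv2.cvtColor(I["pixels"],cv2.COLOR_RGB2HSV).astype(int)
    m=(h[...,1]<70)&(h[...,2]>150);yy,xx=np.mgrid[:384,:512];m&=np.hypot(xx-n[0],yy-n[1])<9
    c=(xx[m].mean(),yy[m].mean());print(nm,c,m.sum(),tri([ray(g,ctr,s),ray(I,c)]))
E
python3 m.py
```

```text
[0.4902 0.2508 0.066 ] [(22.5, 100.3), (27.9, 9.8), (22.9, 100.2), (27.8, 8.9)]
[0.4903 0.2508 0.066 ] [(27.8, 98.2), (33.0, 10.1), (28.9, 99.8), (33.8, 8.3)]
scene (np.float64(316.7054794520548), np.float64(286.33561643835617)) 146 (array([0.48982457, 0.25096761, 0.06623698]), np.float64(0.00017242266714704926))
top (np.float64(nan), np.float64(nan)) 0 (array([nan, nan, nan]), np.float64(nan))m.py:13: RuntimeWarning: Mean of empty slice.
  c=(xx[m].mean(),yy[m].mean());print(nm,c,m.sum(),tri([ray(g,ctr,s),ray(I,c)]))
  ret = ret.dtype.type(ret / rcount)
```

Run:
```python
from h import *
a=np.radians(9.6);RR=frame(np.array([0,0,-1.]),np.array([-np.sin(a),np.cos(a),0]))
p=np.array([.4902,.2508,.031]);q=p+[0,0,.06]
plan(q,RR,3);plan(p,RR,p0=q,R0=RR)
```

```text
3 rows xyz [-0.0026, -0.0049, 0.1105] rot [0.0003, 0.0001, -0.0527] | mm [-2.6 -4.3 99.5] deg [ 0.05  0.01 -9.48]
2 rows xyz [0.0, 0.0, 0.1] rot [0.0, 0.0, 0.0] | mm [ 0.  0. 60.] deg [0. 0. 0.]
```

>>> apply_moves(xyz=[[-0.003,-0.005,0.11],[-0.003,-0.005,0.11],[-0.002,-0.005,0.11],[0,0,0],[0,0,0]], rot=[[0,0,-0.053],[0,0,-0.053],[0,0,-0.052],[0,0,0],[0,0,0]], hand=[0.2,0.2,0.2,0.2,0.2])

```text
clock: 11.3
position: [0.4909, 0.2513, 0.0933]
ee_rot: [0.001, -0.083, 0.997, 0.001]
contact_force: [0.0, -0.5, -0.5]
width: 0.0515
gripper_force: 0.0
```

Run:
```python
from h import *
a=np.radians(9.6);RR=frame(np.array([0,0,-1.]),np.array([-np.sin(a),np.cos(a),0]))
plan(np.array([.4902,.2508,.031]),RR,2)
```

```text
2 rows xyz [0.0015, -0.0007, 0.1038] rot [0.001, 0.0015, -0.0006] | mm [ 0.9 -0.5 62.3] deg [ 0.12  0.18 -0.07]
```

>>> apply_moves(xyz=[[0.003,-0.002,0.1],[0,0,0.07],[0,0,0.035],[0,0,0],[0,0,0]], rot=[[0.001,0.002,0],[0,0,0],[0,0,0],[0,0,0],[0,0,0]], hand=[0.2,0.2,0.2,0.2,0.2])

```text
clock: 11.92
position: [0.49, 0.2515, 0.0316]
ee_rot: [0.001, -0.084, 0.996, 0.001]
contact_force: [-0.2, -0.6, -0.2]
width: 0.051
gripper_force: 0.0
```

>>> apply_moves(xyz=[[0,0,0],[0,0,0],[0,0,0],[0,0,0],[0,0,0]], rot=[[0,0,0],[0,0,0],[0,0,0],[0,0,0],[0,0,0]], hand=[-1,-1,-1,-1,-1], force=35)

```text
clock: 12.55
position: [0.4897, 0.2513, 0.0313]
ee_rot: [0.0, -0.084, 0.996, 0.001]
contact_force: [-0.4, -1.5, 6.4]
width: 0.0295
gripper_force: 35.3
```

>>> apply_moves(xyz=[[0,0,-0.05],[0,0,-0.15],[0,0,-0.2],[0,0,-0.2],[0,0,-0.15],[0,0,0],[0,0,0]], rot=[[0,0,0],[0,0,0],[0,0,0],[0,0,0],[0,0,0],[0,0,0],[0,0,0]], hand=[-1,-1,-1,-1,-1,-1,-1])

```text
clock: 13.42
position: [0.4884, 0.2507, 0.2548]
ee_rot: [-0.001, -0.084, 0.996, 0.0]
contact_force: [-0.4, 0.2, -1.1]
width: 0.0296
gripper_force: 34.9
```

```bash
cat >> h.py <<'E'
M2=A-.044*DZ+.0007*DX-.0005*DY
E
python3 - <<'E'
from h import *
plan(M2+.11*DZ,RD,8)
E
```

```text
8 rows xyz [0.0043, -0.1428, 0.0104] rot [-0.0011, -0.0628, -0.0045] | mm [  -1.6 -342.6   26.7] deg [ -0.54 -30.15  -2.16]
```

>>> apply_moves(xyz=[[0.004,-0.143,0.01],[0.004,-0.143,0.01],[0.004,-0.143,0.01],[0.004,-0.143,0.01],[0.004,-0.143,0.01],[0.004,-0.143,0.01],[0.004,-0.143,0.01],[0.004,-0.143,0.01]], rot=[[-0.001,-0.063,-0.004],[-0.001,-0.063,-0.004],[-0.001,-0.063,-0.004],[-0.001,-0.063,-0.004],[-0.001,-0.063,-0.004],[-0.001,-0.063,-0.004],[-0.001,-0.063,-0.004],[-0.001,-0.063,-0.004]], hand=[-1,-1,-1,-1,-1,-1,-1,-1])

```text
clock: 14.42
position: [0.5465, -0.0876, 0.227]
ee_rot: [0.258, -0.097, 0.961, 0.028]
contact_force: [0.6, 0.2, -1.5]
width: 0.0295
gripper_force: 35.1
```

>>> apply_moves(xyz=[[0,0,0],[0,0,0]], rot=[[0,0,0],[0,0,0]], hand=[-1,-1])

```text
clock: 14.68
position: [0.5468, -0.0864, 0.2276]
ee_rot: [0.257, -0.097, 0.961, 0.028]
contact_force: [-0.2, 1.4, -1.1]
width: 0.0296
gripper_force: 35.2
```

Run:
```python
from h import *
s,g=snap("wrist","w8");print(s["position"])
plan(M2+.045*DZ,RD,2)
cv2.imwrite("pics/w8c.png",cv2.resize(g["pixels"][120:320,150:380,::-1],None,fx=3,fy=3,interpolation=cv2.INTER_NEAREST))
```

```text
[ 0.54677921 -0.08644967  0.22756145]
2 rows xyz [0.0004, -0.0017, 0.1086] rot [0.0002, 0.0003, -0.002] | mm [ 0.3 -1.  65.1] deg [ 0.03  0.03 -0.24]
```

View pics/w8c.png

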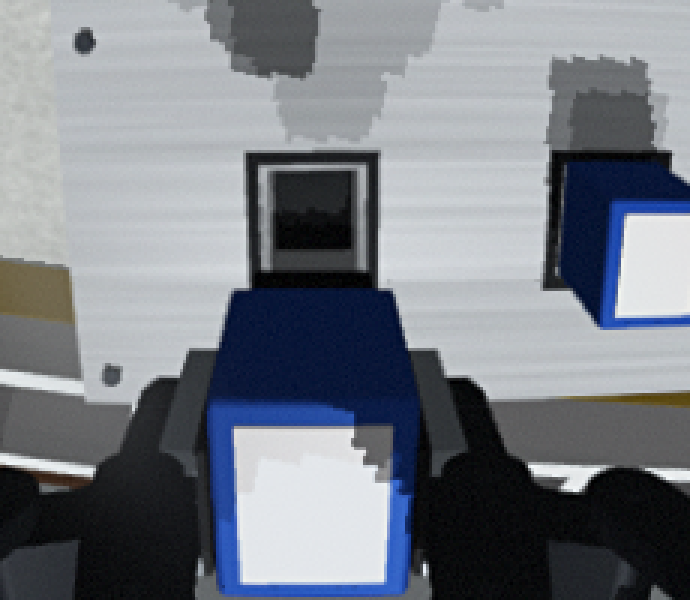

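View w8 crop: the held relay's foot is centred at crop column 312, and the freed socket at column 313 directly ahead, square to it. I'll go down to just above the mouth, then insert.

>>> apply_moves(xyz=[[0,-0.001,0.1],[0,0,0.1],[0,0,0.015],[0,0,0],[0,0,0]], rot=[[0,0,-0.002],[0,0,-0.002],[0,0,0],[0,0,0],[0,0,0]], hand=[-1,-1,-1,-1,-1])

```text
clock: 15.35
position: [0.5802, -0.0806, 0.1749]
ee_rot: [0.26, -0.1, 0.96, 0.026]
contact_force: [-0.7, -0.1, -0.9]
width: 0.0297
gripper_force: 35.2
```

Run:
```python
from h import *
s,g=snap("wrist","w9");print(s["position"],s["contact_force"])
plan(M2+.009*DZ,RD,4)
d=s["position"]-M2;print([round(float(k@d)*1e3,2) for k in(DX,DY,DZ)])
```

```text
[ 0.5802139  -0.08060737  0.17494141] [-0.65933152 -0.06802197 -0.86896111]
4 rows xyz [0.0022, 0.0008, 0.032] rot [-0.0007, 0.0011, 0.0003] | mm [ 2.7  1.  38.4] deg [-0.17  0.27  0.07]
[2.54, -0.63, 47.37]
```

Run:
```python
from h import *
from rig import status,get_image
P=[]
for i in range(5):
    s=status.get_state();d=s["position"]-M2;P.append([float(k@d)*1e3 for k in(DX,DY,DZ)]+list(np.degrees(R.from_matrix(rot(s["ee_rot"]).as_matrix().T@RD).as_rotvec())));g=get_image("wrist")
print(np.round(P,2))
```

```text
[[ 2.510e+00 -8.400e-01  4.745e+01 -1.700e-01  2.700e-01  7.000e-02]
 [ 2.350e+00 -9.600e-01  4.740e+01 -1.700e-01  2.700e-01  5.000e-02]
 [ 2.210e+00 -1.030e+00  4.734e+01 -1.700e-01  2.600e-01  4.000e-02]
 [ 2.040e+00 -1.030e+00  4.719e+01 -1.600e-01  2.400e-01  3.000e-02]
 [ 1.930e+00 -1.030e+00  4.708e+01 -1.500e-01  2.300e-01  2.000e-02]]
```

>>> apply_moves(xyz=[[0,0,0],[0,0,0],[0,0,0],[0,0,0],[0,0,0],[0,0,0],[0,0,0],[0,0,0]], rot=[[0,0,0],[0,0,0],[0,0,0],[0,0,0],[0,0,0],[0,0,0],[0,0,0],[0,0,0]], hand=[-1,-1,-1,-1,-1,-1,-1,-1])

```text
clock: 16.65
position: [0.5799, -0.0808, 0.1737]
ee_rot: [0.259, -0.1, 0.96, 0.026]
contact_force: [-0.4, 0.1, 0.2]
width: 0.0301
gripper_force: 35.2
```

Run:
```python
from h import *
from rig import status,get_image
for i in range(3):
    s,g=snap("wrist","w10");d=s["position"]-M2;print([round(float(k@d)*1e3,2) for k in(DX,DY,DZ)],np.degrees(R.from_matrix(rot(s["ee_rot"]).as_matrix().T@RD).as_rotvec()).round(2))
cv2.imwrite("pics/w10c.png",cv2.resize(g["pixels"][160:280,190:320,::-1],None,fx=5,fy=5,interpolation=cv2.INTER_NEAREST))
```

```text
[1.59, -0.79, 46.45] [-0.11  0.18  0.02]
[1.59, -0.79, 46.47] [-0.11  0.18  0.02]
[1.59, -0.78, 46.48] [-0.11  0.18  0.02]
```

View pics/w10c.png

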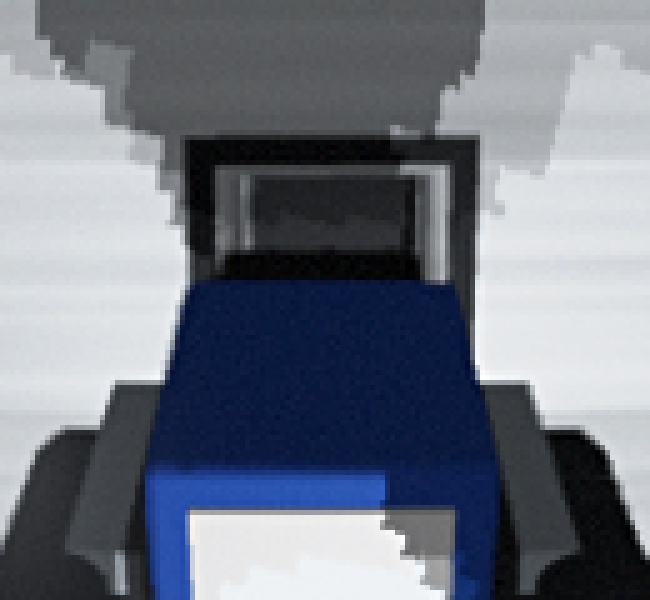

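View w10 crop, settled: the foot bottom edge is at row 252 centred at column 320, and the mouth chamfer's near edge is at row 165 centred at column 334. The relay has to shift towards +y, so I'll work out both offsets in the tool frame.

Run:
```python
from h import *
s,g=pickle.load(open("w10.pkl","rb"));W=rot(s["ee_rot"]).as_matrix();n=W[:,2]
d0=46.46
f=lambda u,v:(190+u/5-.5,160+v/5-.5)
def T(px,d): q=plane(ray(g,px,s),n,n@s["position"]+d/1e3)-s["position"];return (W.T@q*1e3).round(2)
print("foot edge L,R",T(f(218,252),27),T(f(422,252),27), T(f(218,252),26),T(f(422,252),26))
for d in(45.5,46.5): print("chamfer L,R",T(f(216,165),d),T(f(453,165),d),"frame",T(f(186,138),d),T(f(480,138),d),"inner",T(f(252,178),d),T(f(414,178),d))
```

```text
foot edge L,R [ 14.55 -12.84  27.  ] [14.54 11.83 27.  ] [ 14.91 -12.77  26.  ] [14.9  11.76 26.  ]
chamfer L,R [ 20.04 -14.22  45.5 ] [20.03 17.01 45.5 ] frame [ 23.74 -18.09  45.5 ] [23.73 20.48 45.5 ] inner [18.25 -9.49 45.5 ] [18.24 11.88 45.5 ]
chamfer L,R [ 19.75 -14.29  46.5 ] [19.74 17.1  46.5 ] frame [ 23.47 -18.19  46.5 ] [23.45 20.59 46.5 ] inner [17.95 -9.54 46.5 ] [17.94 11.95 46.5 ]
```

>>> apply_moves(xyz=[[0.0063,0.006,0.015],[0,0,0.02],[0,0,0.015],[0,0,0],[0,0,0],[0,0,0],[0,0,0],[0,0,0]], rot=[[-0.002,0.003,0],[0,0,0],[0,0,0],[0,0,0],[0,0,0],[0,0,0],[0,0,0],[0,0,0]], hand=[-1,-1,-1,-1,-1,-1,-1,-1])

```text
clock: 17.8
position: [0.5853, -0.0779, 0.1599]
ee_rot: [0.257, -0.1, 0.961, 0.027]
contact_force: [0.3, 0.6, -1.6]
width: 0.0293
gripper_force: 35.2
```

Run:
```python
from h import *
s,g=snap("wrist","w11");d=s["position"]-M2;print([round(float(k@d)*1e3,2) for k in(DX,DY,DZ)],np.degrees(R.from_matrix(rot(s["ee_rot"]).as_matrix().T@RD).as_rotvec()).round(2),s["contact_force"])
```

```text
[-0.22, 0.97, 31.54] [0.   0.01 0.02] [ 0.30562976  0.5777648  -1.60694734]
```

>>> apply_moves(xyz=[[0,0,0.012],[0,0,0.012],[0,0,0.012],[0,0,0.012],[0,0,0],[0,0,0]], rot=[[0,0,0],[0,0,0],[0,0,0],[0,0,0],[0,0,0],[0,0,0]], hand=[-1,-1,-1,-1,-1,-1])

```text
clock: 18.6
position: [0.5924, -0.0764, 0.1473]
ee_rot: [0.257, -0.1, 0.961, 0.027]
contact_force: [0.4, 0.4, -1.0]
width: 0.0297
gripper_force: 35.2
```

```bash
cat > c.py <<'E'
from h import *
from rig import status
s=status.get_state();d=s["position"]-M2;print([round(float(k@d)*1e3,2) for k in(DX,DY,DZ)],np.degrees(R.from_matrix(rot(s["ee_rot"]).as_matrix().T@RD).as_rotvec()).round(2),"F",[round(float(k@s["contact_force"]),1) for k in(DX,DY,DZ)])
E
python3 c.py
```

```text
[-0.24, 1.0, 17.04] [0.01 0.   0.02] F [-0.1, 0.3, -1.1]
```

Foot is 10 mm in with no contact force. Continuing home.

>>> apply_moves(xyz=[[0,0,0.01],[0,0,0.01],[0,0,0.007],[0,0,0.003],[0,0,0],[0,0,0],[0,0,0]], rot=[[0,0,0],[0,0,0],[0,0,0],[0,0,0],[0,0,0],[0,0,0],[0,0,0]], hand=[-1,-1,-1,-1,-1,-1,-1])

```text
clock: 19.48
position: [0.5959, -0.0756, 0.141]
ee_rot: [0.258, -0.101, 0.961, 0.026]
contact_force: [-13.9, -3.6, 14.7]
width: 0.0297
gripper_force: 38.1
```

```bash
python3 c.py
```

```text
[-0.29, 1.02, 9.82] [-0.03  0.04  0.11] F [-5.1, -0.7, 19.9]
```

Seating contact: 20 N along the socket axis at the expected depth. Releasing and backing off to check.

>>> apply_moves(xyz=[[0,0,-0.001],[0,0,0],[0,0,0],[0,0,0],[0,0,-0.03],[0,0,-0.1],[0,0,-0.15],[0,0,-0.1]], rot=[[0,0,0],[0,0,0],[0,0,0],[0,0,0],[0,0,0],[0,0,0],[0,0,0],[0,0,0]], hand=[0.3,0.3,0.3,0.3,0.3,0.3,0.3,0.3])

```text
clock: 20.48
position: [0.5403, -0.0876, 0.2407]
ee_rot: [0.258, -0.1, 0.961, 0.026]
contact_force: [0.5, 0.3, 0.3]
width: 0.0554
gripper_force: 0.0
```

>>> apply_moves(xyz=[[0,0.1,-0.05],[0,0.05,0],[0,0,0],[0,0,0],[0,0,0],[0,0,0],[0,0,0],[0,0,0]], rot=[[0,0,0],[0,0,0],[0,0,0],[0,0,0],[0,0,0],[0,0,0],[0,0,0],[0,0,0]], hand=[0.3,0.3,0.3,0.3,0.3,0.3,0.3,0.3])

```text
clock: 21.48
position: [0.5243, -0.0449, 0.2514]
ee_rot: [0.257, -0.1, 0.961, 0.027]
contact_force: [-0.8, 0.1, -0.4]
width: 0.0555
gripper_force: 0.0
```

Run:
```python
from h import *
s,g=snap("wrist","w12");s3,t=snap("top","t12");s4,sc=snap("scene","s12")
print(s["position"],s["width"])
for nm,q in(("s",sc),("t",t),("w",g)): print(nm,[(k,int(a),tuple(c.tolist())) for k in("red","blue") for a,c,_ in blobs(q["pixels"],k,30)])
w=cv2.resize(g["pixels"][50:300,60:460],None,fx=2,fy=2)[:,:,::-1]
c=[cv2.resize(x,(400,300),interpolation=cv2.INTER_NEAREST)[:,:,::-1] for x in(sc["pixels"][110:245,130:310],t["pixels"][100:220,220:380])]
im=np.vstack([cv2.resize(g["pixels"][110:260,120:420],(600,300))[:,:,::-1],np.hstack([cv2.resize(k,(300,225)) for k in c])])
cv2.imwrite("pics/fin.png",im)
```

```text
[ 0.52425954 -0.04487603  0.25135785] 0.055469756163795576
s [('red', 77, (263.1, 127.7)), ('red', 79, (175.2, 135.9)), ('blue', 132, (181.8, 176.9)), ('blue', 210, (210.1, 198.8))]
t [('red', 109, (350.5, 174.0)), ('red', 219, (257.0, 219.2)), ('blue', 38, (103.9, 0.4)), ('blue', 90, (277.2, 142.3)), ('blue', 81, (244.8, 148.0))]
w [('red', 102, (291.8, 2.4)), ('red', 1067, (36.5, 66.2)), ('blue', 789, (204.9, 190.1)), ('blue', 114, (300.5, 170.4)), ('blue', 552, (305.4, 195.4)), ('blue', 75, (374.1, 282.1))]
```

View pics/fin.png

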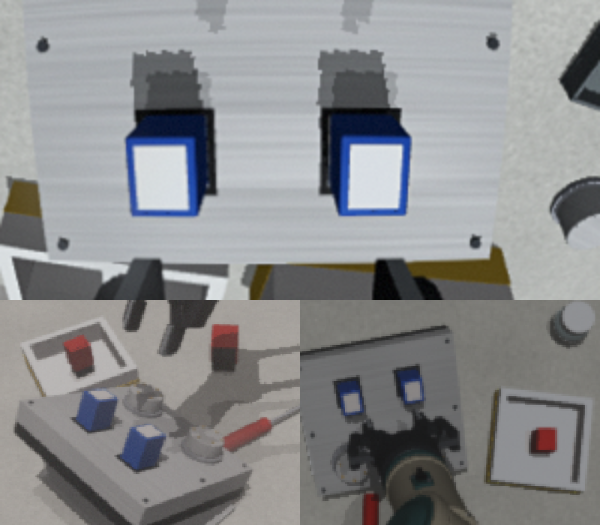

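Final views: both relays stand alike on the deck in wrist, scene and top, and the red plug is in the small tub. To be sure of the seating, I'll press the relay's top lightly with shut fingers.

```bash
python3 -c "
from h import *
plan(M2-.0003*DX+.001*DY+.06*DZ,RD,3)"
```

```text
3 rows xyz [0.0, -0.05, 0.0859] rot [0.0, -0.0, 0.0001] | mm [  0.  -45.   77.3] deg [ 0.01 -0.    0.02]
```

>>> apply_moves(xyz=[[0,-0.1,0],[0,-0.05,0.02],[0,0,0.05],[0,0,0.1],[0,0,0.088],[0,0,0],[0,0,0],[0,0,0]], rot=[[0,0,0],[0,0,0],[0,0,0],[0,0,0],[0,0,0],[0,0,0],[0,0,0],[0,0,0]], hand=[-1,-1,-1,-1,-1,-1,-1,-1])

```text
clock: 22.62
position: [0.5715, -0.0808, 0.1855]
ee_rot: [0.258, -0.1, 0.961, 0.026]
contact_force: [0.1, -0.1, -0.6]
width: -0.0001
gripper_force: 0.0
```

>>> apply_moves(xyz=[[0,0,0.015],[0,0,0.015],[0,0,0.01],[0,0,0.007],[0,0,0],[0,0,0],[0,0,0]], rot=[[0,0,0],[0,0,0],[0,0,0],[0,0,0],[0,0,0],[0,0,0],[0,0,0]], hand=[-1,-1,-1,-1,-1,-1,-1])

```text
clock: 23.5
position: [0.5783, -0.0794, 0.1723]
ee_rot: [0.258, -0.1, 0.961, 0.027]
contact_force: [0.2, -0.5, 0.0]
width: -0.0003
gripper_force: 0.0
```

```bash
python3 c.py
```

```text
[-0.19, 0.97, 45.94] [0.   0.01 0.02] F [0.1, -0.5, 0.0]
```

>>> apply_moves(xyz=[[0,0,0.003],[0,0,0.003],[0,0,0.002],[0,0,0],[0,0,0],[0,0,0]], rot=[[0,0,0],[0,0,0],[0,0,0],[0,0,0],[0,0,0],[0,0,0]], hand=[-1,-1,-1,-1,-1,-1])

```text
clock: 24.25
position: [0.579, -0.0793, 0.1712]
ee_rot: [0.258, -0.1, 0.961, 0.026]
contact_force: [-7.7, -0.6, 8.5]
width: -0.0004
gripper_force: 5.8
```

```bash
python3 c.py
```

```text
[-0.11, 0.91, 44.56] [-0.03  0.03  0.08] F [-2.4, 1.0, 11.2]
```

>>> apply_moves(xyz=[[0,0,0.003],[0,0,0],[0,0,0],[0,0,0]], rot=[[0,0,0],[0,0,0],[0,0,0],[0,0,0]], hand=[-1,-1,-1,-1])

```text
clock: 24.75
position: [0.5791, -0.0792, 0.1711]
ee_rot: [0.258, -0.101, 0.961, 0.026]
contact_force: [-14.3, -2.1, 15.6]
width: 0.0001
gripper_force: 10.1
```

```bash
python3 c.py
```

```text
[-0.04, 0.93, 44.48] [-0.05  0.05  0.13] F [-4.7, 0.9, 20.8]
```

>>> apply_moves(xyz=[[0,0,-0.03],[0,0,-0.1],[0,0,-0.15],[0,0,-0.1],[0,0,0],[0,0,0],[0,0,0],[0,0,0]], rot=[[0,0,0],[0,0,0],[0,0,0],[0,0,0],[0,0,0],[0,0,0],[0,0,0],[0,0,0]], hand=[-1,-1,-1,-1,-1,-1,-1,-1])

```text
clock: 25.75
position: [0.524, -0.0904, 0.2668]
ee_rot: [0.257, -0.1, 0.961, 0.027]
contact_force: [1.2, 0.1, 0.4]
width: 0.0001
gripper_force: 0.0
```

Run:
```python
from h import *
s,g=snap("wrist","w13");sc=snap("scene","s13")[1]
for nm,q in(("w",g),("s",sc)): print(nm,s["contact_force"].round(1),[(k,int(a),tuple(c.tolist())) for k in("red","blue") for a,c,_ in blobs(q["pixels"],k,30)])
```

```text
w [1.2 0.1 0.4] [('red', 312, (328.6, 6.3)), ('red', 1186, (75.0, 61.3)), ('blue', 677, (253.6, 185.4)), ('blue', 535, (346.8, 186.2)), ('blue', 46, (385.4, 278.3))]
s [1.2 0.1 0.4] [('red', 78, (175.1, 135.8)), ('blue', 142, (181.9, 176.6)), ('blue', 210, (210.2, 198.7))]
```

It didn't give under 21 N, so the relay is home. The arm is clear of everything, so I'm handing in.

```bash
python3 -c "
from rig import job
print(job.sign_off())"
```

```text
the job is handed in; nothing more can be done
None
```

The red plug is in the white and yellow tub, and the tray relay is plugged in where it was and did not give under a 21 N press. The job was handed in at about 26 s with the arm clear; sign-off returned no verdict.

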